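# Feed the top filter plate from the magazine into the inspection nest

### The arm

A 6-joint arm with a two-finger parallel gripper is mounted at the origin on a cart in front of the work surface, level with it; the furniture and walls round the work are solid. World frame = base frame: x ahead of the robot, y to its left, z up, the work surface at z = 0. Lengths are in mm, angles in rad, forces in N, time in s.
With the tool pointing down it reaches from about 350 to 775 mm from the base axis. Payload 5.5 kg.
Tool frame: the origin (TCP) lies at the very end of the fingers, on their centre line; the grasp point (between the pads) lies 19 mm behind it; z points along the fingers, y is the line along which they close (so a half turn about z gives the same grasp; the last joint's range is limited). The gripper opens to 85 mm and grips with 20 to 120 N. Pads are 22 mm wide; open, the fingers measure 114 mm over their backs; the gripper's body (76 mm by 85 mm) begins 54 mm behind the grasp point. The pads swing forward as they close: fully open they stand 13 mm farther back than shut.
Start: joints at [1.005, 0.313, 0.046, 1.304, 0, 1.431], TCP at [237.532, 523.689, 231.323] pointing down, gripper open.
Joint ranges: [-2.76, 2.76], [-0.86, 1.69], [-1.03, 1.26], [-2.2, 2.34], [-1.47, 1.5], [-3.14, 3.14]. Speed limits (rad/s): [2.57, 2.57, 3.14, 3.14, 3.14, 3.14].

### API

Orientations are given as a rotation vector (axis times angle).
In Python, from plant import * gives the robot as it stands.
- The arm moves only by the shell command python3 -m handwheel 'ROWS' [FORCE]. ROWS is text: rows parted by semicolons, each of 5 numbers parted by spaces: the closure, from 0 (fully open) to 1 (shut), then the shift along the world's x, y, z in m, then the turn about the world's z in degrees. In form: fingers x y z twist; .... A call has exactly 10 rows; each row shifts and turns the commanded pose from where the row before left it; what a row does not reach is not made up. A row lasts 1/8 s, in which the tool goes at most 62.5 mm and 10.7 degrees, less where a joint would pass 70% of its speed; a pose out of reach is approached as far as the arm can. A call with a gripper value outside its range is refused whole. The fingers move at their own pace and stop on an object; FORCE is the grip in N (left out, the last holds). Time passes only in rows, so rows that do not move let the fingers close, or fill a call up. It gives the time, the measured TCP pose, the force and the opening at its end, in the units of the state.
- read_state(): the state, without advancing time (a new reading comes with each control period).
- read_camera(name): name is "side" or "top"; returns the picture (384x512x3 uint8, blue, green, red); there is no depth.
- camera_info(name): a dict with "camera_matrix" (3x3 intrinsics, pixels), "k1" (the pictures are not rectified: a ray, as slopes to the right and down, at radius r is drawn at 1 + k1 r^2 times it, then the intrinsics apply), "pose" (4x4, takes a point from camera to world coordinates). Camera axes: x right, y up, looking along -z (the intrinsics and any distortion apply to the point x, -y, -z); pixel columns grow to the right and rows downward; lengths in mm; the calibration is good to about 2 mm. A picture is of the moment at which its call begins. camera_info takes no time and is no camera call.
- job_done(): hands the job in, once; it reports no verdict.
Trained networks look in the newest picture that a camera, given by its name, has taken for a name from the list of things; names that differ only in an ending like _2 or _b are one class to them, and where a whole thing is asked for, a point or a joint stands for the part that bears it (a point fixed in the world has none). Each returns a list of dicts, best first, with "conf" (0 to 1); they miss things now and then, are a little off and sometimes report something else, mostly with a low value. They report only what shows in the picture. A call takes as long as a camera call. They do not tell look-alikes from the thing itself.
- recognise(camera, thing): "centre" ([x, y, z] in mm, in the coordinates of the camera as it stood for that picture, good to about 4 mm: the middle of the surface that is visible of it).
- tip_of(camera, thing): "centre" ([x, y, z] in mm, in the coordinates of the camera as it stood for that picture, good to about 4 mm: a listed point, or the origin of a listed thing).
The state is a dict: "time": time; "joint_positions": joint angles; "joint_velocities": joint speeds; "tau": joint torques, N m; "tcp_pos": TCP position; "tcp_rot": TCP orientation; "ft_force": force on the tool from outside, world axes, zero at the start; "wrist_torque": the same for the moment, N m; "gripper_width": finger opening in mm.
Only numpy, scipy, OpenCV 4.12 (cv2) and the standard library are available. Lean on these libraries where they do the work, as an engineer would, in place of code of your own. Each camera call takes 0.05 s, during which the arm holds its last target. There are 200 camera calls.

### The job

Press lightly on the blue plate that tops the stack in the feeder (a hard press drags the white plate beneath along) and slide it off sideways, over the sill and into the nest until it drops in and lies flat there. Do not lift or tip it, handle it gently because it is brittle (never load it with more than about 20 N), leave the two white plates under it where they lie, and leave the other things on the table alone.

Things in the scene. Friction and masses are not known exactly. Their poses are not given: they have to be found in the camera images.
- feeder: fixed feeder, 178 x 92 mm: dark base, bare aluminium walls, black nest floor. Origin: centre of its underside, on the table top; x axis = slide direction, magazine to nest; z up. Rear wall x -86 to -79 mm and side cheeks x -79 to -19 mm (inner faces y +-29.5) are 32.5 mm high, 1.5 mm below the top of the stack: only the top face of the blue plate can be reached. Open towards +x
- magazine (a point): centre of the magazine floor, at feeder (-45, 0, 10) mm; the stack of three plates stands here. The plates' far ends lie about at feeder x -13 mm; then follow a gap of about 8 mm and the sill
- sill (a point): centre of the sill's top face, at feeder (3, 0, 24.5) mm. The sill, 16 mm along x and 60 mm wide, bridges to the nest; it lies 1.5 mm below the underside of the top plate on the stack, so the sliding plate steps down a little there
- nest (a point): centre of the nest floor, at feeder (45, 0, 21.5) mm. Nest 68 mm (x) x 60 mm for the 64 x 56 mm plate, 3 mm below the sill; side guides 29 mm high with inner faces at feeder y +-30 mm, flared at the entry (x -4 mm); end stop at feeder x 79 mm, 32.5 mm high. The plate drops in when its rear edge passes the sill's far edge, about 1 to 2 mm short of the end stop
- plate_top: blue plate topping the stack, 64 mm (its x, along the slide) x 56 x 8 mm, about 70 g, hard, smooth. Origin: centre of its underside, at first 26 mm above the table (top face 34 mm). Shut fingertips pressed on it with 3 to 7 N drag it by friction; less may slip, and from about 10 N the white plate comes along. Hard support: the force climbs within a millimetre, and goes slack as the plate steps down
- plate_middle: white plate, same size, under the blue one; origin centre of its underside. About 110 g. Free to slide along x as well; it is dragged along if the blue plate is pressed too hard
- plate_bottom: white plate, same size, at the bottom of the stack; origin centre of its underside
- lens_tube: black lens tube, 31 mm diameter, 52 mm tall, standing loose; origin centre of its underside; a bystander
- optic_box: small black box with clear lid, 40 x 40 x 20 mm, loose; origin centre of its underside; a bystander
- vial_amber: amber glass vial with black cap, 22 mm diameter, 52 mm tall, loose; origin centre of its underside; a bystander
There are look-alikes about, which are no part of the job. Leave any green look-alike of the plate_top alone.

How it is judged:
By the outcome, as a careful person would: the job done as asked, in the order asked, and still so for the second after the job is handed in, with the robot touching nothing.
It also fails if it takes over 58 s, if anything falls off the work surface, if the arm or the gripper's body presses on something with over 40 N, if the wrist force passes 120 N, or if a joint passes its speed limit or range.

## Working session

There is one attempt and no reset: what is moved stays moved. The work goes in short steps, Python scripts to look and compute and a shell command to move; the robot and the scene stay as the last step left them, time stands still between calls to the robot, and variables do not carry over. Pictures are saved under pics/ and viewed, on a budget of 10 in all, crops included, one or two more only if the job needs it, and the job is handed in when it is done.

```bash
mkdir -p pics; cat > h.py <<'E'
from plant import *
import numpy as np, cv2
def snap(c,f): 
    im=read_camera(c); cv2.imwrite('pics/'+f,im); return im
def w(c,p): 
    P=np.array(camera_info(c)["pose"]); return (P@np.append(p,1))[:3]
def proj(c,p):
    I=camera_info(c); P=np.linalg.inv(np.array(I["pose"])); q=(P@np.append(p,1))[:3]
    s=np.array([q[0],-q[1]])/-q[2]; s=s*(1+I["k1"]*(s@s)); K=np.array(I["camera_matrix"]); return (K@[s[0],s[1],1])[:2]
def ray(c,uv,z):
    I=camera_info(c); K=np.array(I["camera_matrix"]); P=np.array(I["pose"])
    d=np.linalg.solve(K,[uv[0],uv[1],1])[:2]; s=d.copy()
    for _ in range(20): s=d/(1+I["k1"]*(s@s))
    v=P[:3,:3]@[s[0],-s[1],-1]; o=P[:3,3]; return o+v*(z-o[2])/v[2]
E
python3 - <<'E'
from h import *
np.set_printoptions(precision=1,suppress=True)
s=read_state();print(s["time"],s["tcp_pos"],s["tcp_rot"],s["ft_force"],s["gripper_width"])
a=snap("side","s0.png");b=snap("top","t0.png");cv2.imwrite("pics/both.png",np.vstack([cv2.resize(a,(400,300)),cv2.resize(b,(400,300))]))
for c in("side","top"):
  print(c,np.array(camera_info(c)["pose"]))
  for t in("magazine","sill","nest","plate_top","feeder"):
    for f in(tip_of,):
      for r in f(c,t)[:3]: print(c,t,f.__name__,round(r["conf"],2),w(c,r["centre"]))
E
```

```text
0.0 [237.2 523.3 230.4] [-0.7 -3.1  0. ] [-0.4  0.5 -0.3] 85.09303816323278
side [[   0.8    0.3   -0.4  104.5]
 [  -0.5    0.5   -0.6 -625.2]
 [   0.     0.8    0.6  613. ]
 [   0.     0.     0.     1. ]]
side magazine call 0.56 [ 507.7 -128.     8.8]
side sill call 0.67 [508.7 -76.9  27.4]
side nest call 0.9 [510.3 -34.3  19.1]
side plate_top call 0.97 [ 505.1 -125.9   30.5]
side plate_top call 0.94 [ 504.2 -275.5    0.1]
side plate_top call 0.59 [497.9  90.9   6.7]
side feeder call 0.68 [ 506.7 -124.8   29.5]
side feeder call 0.6 [505.8 -78.    0.7]
top [[   0.     1.    -0.1  366.8]
 [  -1.     0.     0.   -45.6]
 [   0.     0.1    1.  1102.6]
 [   0.     0.     0.     1. ]]
top magazine call 0.72 [ 501.8 -124.    10.9]
top sill call 0.94 [505.  -78.6  19.3]
top nest call 0.74 [513.9 -34.1  25.8]
top nest call 0.56 [ 569.7 -377.1    0.7]
top plate_top call 0.86 [ 503.7 -274.4   -1.1]
top plate_top call 0.74 [ 499.2 -123.2   20.7]
top plate_top call 0.55 [495.1  94.1   1.9]
top feeder call 0.63 [502.5 -75.8  -1.7]
```

View pics/t0.png

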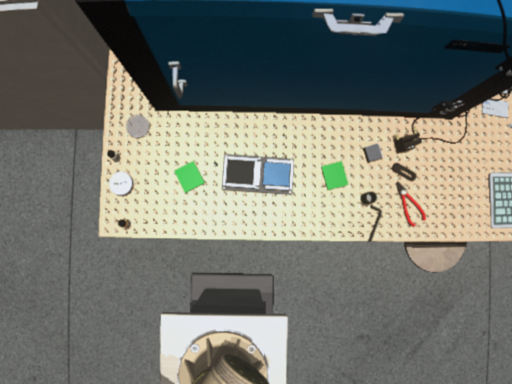

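View pics/s0.png

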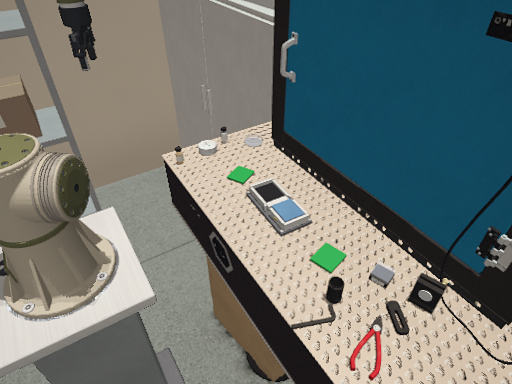

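The top view shows the feeder at about (223–293, 155–193). The blue plate is at (278,175) and the black nest at (240,171), so the slide runs roughly along world +y. Green decoys lie at (190,177) and (335,175). The side view agrees, with blue at (290,209). Next I'll refine the pose by segmenting the blue plate.

```bash
python3 - <<'E'
from h import *
np.set_printoptions(precision=1,suppress=True)
from scipy.spatial.transform import Rotation as R
print(R.from_rotvec(read_state()["tcp_rot"]).as_matrix())
for c,f,box,zs in(("top","t0.png",(215,145,300,200),(34,21.5)),("side","s0.png",(235,170,320,240),(34,21.5))):
  im=cv2.imread('pics/'+f);x0,y0,x1,y1=box
  hsv=cv2.cvtColor(im,cv2.COLOR_BGR2HSV)
  bl=cv2.inRange(hsv,(95,80,80),(125,255,255)); dk=cv2.inRange(hsv,(0,0,0),(179,255,45))
  for n,m,z in(("blue",bl,34),("nest",dk,21.5)):
    mm=np.zeros_like(m);mm[y0:y1,x0:x1]=m[y0:y1,x0:x1]
    cs,_=cv2.findContours(mm,0,1)
    k=max(cs,key=cv2.contourArea);r=[ray(c,p,z)[:2] for p in k[:,0].astype(float)]
    print(c,n,cv2.contourArea(k),k[:,0].mean(0),cv2.minAreaRect(np.array(r,np.float32)))
for c in("side","top"):
  for y in (-125,-34): print(c,proj(c,[507,y,34]),end=' ')
a=cv2.imread('pics/t0.png')[145:205,210:305];b=cv2.imread('pics/s0.png')[170:240,235:330]
cv2.imwrite('pics/c0.png',np.vstack([cv2.resize(a,(570,360),interpolation=2)[:300],cv2.resize(b,(570,420),interpolation=2)[:300]]))
E
```

```text
[[-0.9  0.4  0. ]
 [ 0.4  0.9  0. ]
 [ 0.   0.  -1. ]]
top blue 515.0 [276.  173.8] ((501.5191955566406, -124.24976348876953), (62.87555694580078, 55.226802825927734), 87.04118347167969)Traceback (most recent call last):
  File "<stdin>", line 12, in <module>
ValueError: max() iterable argument is empty
```

```bash
python3 - <<'E'
from h import *
np.set_printoptions(precision=2,suppress=True)
from scipy.spatial.transform import Rotation as R
print(R.from_rotvec(read_state()["tcp_rot"]).as_matrix())
for c,f,box in(("top","t0.png",(215,145,300,200)),("side","s0.png",(235,170,320,240))):
  im=cv2.imread('pics/'+f);x0,y0,x1,y1=box
  hsv=cv2.cvtColor(im,cv2.COLOR_BGR2HSV)
  bl=cv2.inRange(hsv,(95,80,80),(125,255,255)); dk=cv2.inRange(hsv,(0,0,0),(179,255,60))
  for n,m,z in(("blue",bl,34),("nest",dk,21.5)):
    mm=np.zeros_like(m);mm[y0:y1,x0:x1]=m[y0:y1,x0:x1]
    cs,_=cv2.findContours(mm,0,1)
    if not cs: continue
    k=max(cs,key=cv2.contourArea);r=[ray(c,p,z)[:2] for p in k[:,0].astype(float)]
    print(c,n,cv2.contourArea(k),k[:,0].mean(0),cv2.minAreaRect(np.array(r,np.float32)))
for c in("side","top"):
  for y in (-125,-34): print(c,proj(c,[507,y,34]),end=' ')
a=cv2.imread('pics/t0.png')[145:205,210:305];b=cv2.imread('pics/s0.png')[170:240,235:330]
cv2.imwrite('pics/c0.png',np.vstack([cv2.resize(a,(570,360),interpolation=2)[:300],cv2.resize(b,(570,420),interpolation=2)[:300]]))
E
```

```text
[[-0.91  0.41  0.  ]
 [ 0.41  0.91  0.  ]
 [ 0.    0.   -1.  ]]
top blue 515.0 [276.03 173.8 ] ((501.5191955566406, -124.24976348876953), (62.87555694580078, 55.226802825927734), 87.04118347167969)
side blue 369.5 [287.45 209.75] ((504.8094787597656, -125.46135711669922), (62.975250244140625, 55.46372985839844), 87.04816436767578)
side nest 265.5 [268.86 191.8 ] ((513.5098266601562, -31.318679809570312), (61.50445556640625, 52.97862243652344), 86.76100158691406)
side [288.05 208.99] side [267.48 189.17] top [276.44 171.55] top [239.54 170.86]
```

View pics/c0.png

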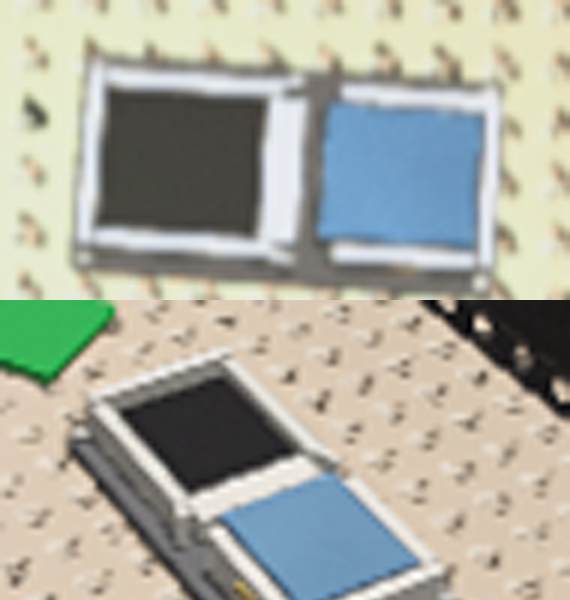

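The feeder's slide axis is at about 87° yaw, direction (0.052, 0.999). The blue plate's centre is near (503,-125), with the sill and nest on its +y side. I'll approach a point about 10 mm behind the plate centre with the fingers shut.

```bash
python3 -m handwheel '1 0.013 -0.033 0 2.1; 1 0.013 -0.033 0 2.1; 1 0.013 -0.033 0 2.1; 1 0.013 -0.033 0 2.1; 1 0.013 -0.033 0 2.1; 1 0.013 -0.033 0 2.1; 1 0.013 -0.033 0 2.1; 1 0.013 -0.033 0 2.1; 1 0.013 -0.033 0 2.1; 1 0.013 -0.033 0 2.1' 40
python3 -m handwheel '1 0.013 -0.033 -0.01 0; 1 0.013 -0.033 -0.01 0; 1 0.013 -0.033 -0.01 0; 1 0.013 -0.033 -0.015 0; 1 0.013 -0.033 -0.015 0; 1 0.013 -0.033 -0.02 0; 1 0.013 -0.033 -0.02 0; 1 0.013 -0.033 -0.02 0; 1 0.013 -0.033 -0.02 0; 1 0.013 -0.033 -0.01 0'
```

```text
time: 1.85
tcp_pos: [367.9, 192.6, 231.6]
tcp_rot: [0.091, 3.14, 0.001]
ft_force: [-0.6, 0.3, 1.5]
gripper_width: 0.2
time: 3.1
tcp_pos: [497.3, -137.3, 80.3]
tcp_rot: [-0.093, -3.139, -0.001]
ft_force: [0.3, -0.2, 0.1]
gripper_width: -0.0
```

```bash
python3 -m handwheel '1 0.005 0.001 -0.006 0; 1 0 0 -0.008 0; 1 0 0 -0.008 0; 1 0 0 -0.008 0; 1 0 0 -0.006 0; 1 0 0 -0.004 0; 1 0 0 -0.001 0; 1 0 0 0 0; 1 0 0 0 0; 1 0 0 0 0'
python3 - <<'E'
from h import *
a=snap("top","t1.png")[140:210,210:305];b=snap("side","s1.png")[150:230,235:330]
cv2.imwrite('pics/c1.png',np.hstack([cv2.resize(a,(380,280),interpolation=2),cv2.resize(b,(333,280),interpolation=2)]))
F=np.array([read_state()["ft_force"] for _ in range(3)]);print(F, read_state()["tcp_pos"])
E
```

```text
time: 4.35
tcp_pos: [502.7, -135.4, 40.5]
tcp_rot: [0.093, 3.14, -0.0]
ft_force: [0.5, 0.7, -0.0]
gripper_width: -0.1
[[-1.30896489 -0.29958733 -0.14630541]
 [-1.30896489 -0.29958733 -0.14630541]
 [-1.30896489 -0.29958733 -0.14630541]] [ 502.60636039 -135.37462899   40.44608901]
```

View pics/c1.png

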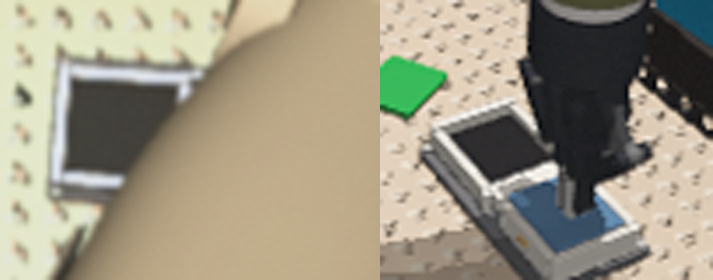

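The tip hovers over the blue plate at about (575,212) in the crop, slightly behind its middle. Now I'll feel for contact.

```bash
python3 -m handwheel '1 0 0 -0.001 0; 1 0 0 -0.001 0; 1 0 0 -0.001 0; 1 0 0 -0.001 0; 1 0 0 -0.001 0; 1 0 0 0 0; 1 0 0 0 0; 1 0 0 0 0; 1 0 0 0 0; 1 0 0 0 0' | egrep 'tcp_pos|ft'
```

```text
tcp_pos: [502.6, -135.3, 35.3]
ft_force: [0.3, -0.3, -0.4]
```

```bash
python3 -m handwheel '1 0 0 -0.0002 0; 1 0 0 -0.0002 0; 1 0 0 -0.0002 0; 1 0 0 -0.0002 0; 1 0 0 0 0; 1 0 0 0 0; 1 0 0 0 0; 1 0 0 0 0; 1 0 0 0 0; 1 0 0 0 0' | egrep 'tcp_pos|ft'
```

```text
tcp_pos: [502.5, -135.3, 34.5]
ft_force: [-1.0, -0.5, 0.0]
```

```bash
python3 -m handwheel '1 0 0 -0.0001 0; 1 0 0 -0.0001 0; 1 0 0 -0.0001 0; 1 0 0 -0.0001 0; 1 0 0 0 0; 1 0 0 0 0; 1 0 0 0 0; 1 0 0 0 0; 1 0 0 0 0; 1 0 0 0 0' | egrep 'tcp_pos|ft'
```

```text
tcp_pos: [502.5, -135.3, 34.1]
ft_force: [1.2, -0.4, -0.7]
```

```bash
python3 -m handwheel '1 0 0 -0.0001 0; 1 0 0 -0.0001 0; 1 0 0 -0.0001 0; 1 0 0 0 0; 1 0 0 0 0; 1 0 0 0 0; 1 0 0 0 0; 1 0 0 0 0; 1 0 0 0 0; 1 0 0 0 0' | egrep 'tcp_pos|ft'
```

```text
tcp_pos: [502.6, -135.3, 34.1]
ft_force: [-2.4, -0.1, 5.5]
```

Contact at about 5 N. I'll slide a first 8 mm along (0.052, 0.999).

```bash
python3 -m handwheel '1 0 0.001 0 0; 1 0 0.001 0 0; 1 0 0.001 0 0; 1 0.0002 0.001 0 0; 1 0 0.001 0 0; 1 0 0.001 0 0; 1 0.0002 0.001 0 0; 1 0 0.001 0 0; 1 0 0 0 0; 1 0 0 0 0' | egrep 'tcp_pos|ft'
python3 - <<'E'
from h import *
b=snap("side","s2.png")[150:230,235:330]
cv2.imwrite('pics/c2.png',cv2.resize(b,(570,480),interpolation=2))
print(read_state()["ft_force"])
E
```

```text
tcp_pos: [503.3, -127.4, 34.1]
ft_force: [0.1, -1.7, 4.9]
[-0.24975751 -1.79546846  5.50505184]
```

View pics/c2.png

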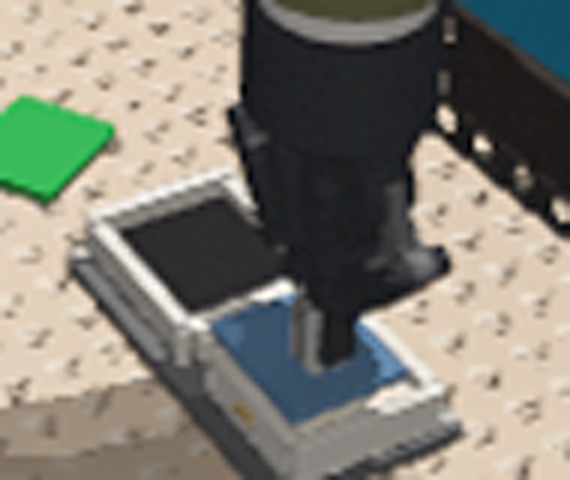

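The plate follows the finger: a white strip has opened at the rear near (390,400), and drag is about 1.8 N. Continuing.

```bash
python3 -m handwheel '1 0 0.002 0 0; 1 0.0002 0.002 0 0; 1 0 0.002 0 0; 1 0.0002 0.002 0 0; 1 0 0.002 0 0; 1 0.0002 0.002 0 0; 1 0.0002 0.002 0 0; 1 0 0.002 0 0; 1 0.0002 0.002 0 0; 1 0 0 0 0' | egrep 'tcp_pos|ft'
```

```text
tcp_pos: [504.2, -109.2, 34.1]
ft_force: [0.3, -1.9, 6.3]
```

```bash
python3 -m handwheel '1 0 0.0015 0 0; 1 0.0002 0.0015 0 0; 1 0 0.0015 0 0; 1 0.0002 0.0015 0 0; 1 0 0.0015 0 0; 1 0.0002 0.0015 0 0; 1 0 0.001 0 0; 1 0 0 0 0; 1 0 0 0 0; 1 0 0 0 0' | egrep 'tcp_pos|ft'
```

```text
tcp_pos: [504.8, -99.3, 34.0]
ft_force: [-0.0, -1.3, 5.2]
```

```bash
python3 -m handwheel '1 0 0.001 0 0; 1 0.0002 0.001 0 0; 1 0 0.001 0 0; 1 0 0.001 0 0; 1 0.0001 0.001 0 0; 1 0 0.001 0 0; 1 0 0 0 0; 1 0 0 0 0; 1 0 0 0 0; 1 0 0 0 0' | egrep 'tcp_pos|ft'
python3 - <<'E'
from h import *
b=snap("side","s3.png")[150:230,235:330]
cv2.imwrite('pics/c3.png',cv2.resize(b,(570,480),interpolation=2))
E
```

```text
tcp_pos: [505.1, -93.3, 34.0]
ft_force: [-0.4, -2.3, 5.4]
```

View pics/c3.png

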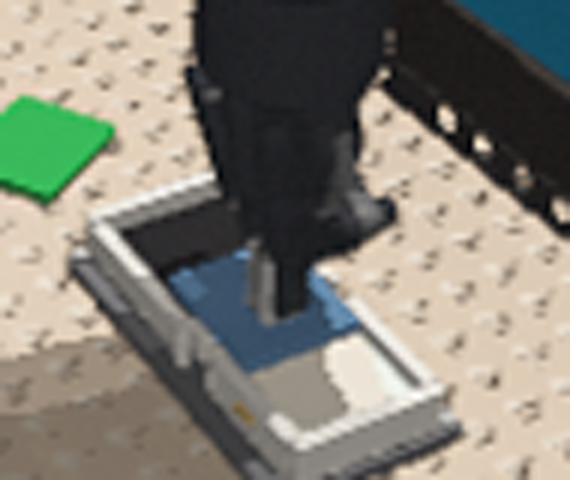

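The blue plate is now halfway off and the white plate beneath hasn't moved. Continuing in short steps through the step-down.

```bash
python3 -m handwheel '1 0 0.001 0 0; 1 0.0002 0.001 0 0; 1 0 0.001 0 0; 1 0 0.001 0 0; 1 0.0001 0.001 0 0; 1 0 0 0 0; 1 0 0 0 0; 1 0 0 0 0; 1 0 0 0 0; 1 0 0 0 0' | egrep 'tcp_pos|ft'
```

```text
tcp_pos: [505.4, -88.2, 34.0]
ft_force: [0.1, -1.4, 5.4]
```

```bash
python3 -m handwheel '1 0 0.001 0 0; 1 0.0002 0.001 0 0; 1 0 0.001 0 0; 1 0 0.001 0 0; 1 0.0001 0.001 0 0; 1 0 0.001 0 0; 1 0 0 0 0; 1 0 0 0 0; 1 0 0 0 0; 1 0 0 0 0' | egrep 'tcp_pos|ft'
```

```text
tcp_pos: [505.3, -82.1, 33.7]
ft_force: [1.1, 0.9, 2.8]
```

```bash
python3 -m handwheel '1 0 0 -0.0001 0; 1 0 0 -0.0001 0; 1 0 0 -0.0001 0; 1 0 0 0 0; 1 0 0 0 0; 1 0 0 0 0; 1 0 0 0 0; 1 0 0 0 0; 1 0 0 0 0; 1 0 0 0 0' | egrep 'tcp_pos|ft'
```

```text
tcp_pos: [505.3, -82.2, 33.6]
ft_force: [-0.9, 0.2, 5.0]
```

```bash
python3 -m handwheel '1 0 0.001 0 0; 1 0.0002 0.001 0 0; 1 0 0.001 0 0; 1 0 0.001 0 0; 1 0 0 0 0; 1 0 0 0 0; 1 0 0 0 0; 1 0 0 0 0; 1 0 0 0 0; 1 0 0 0 0' | egrep 'tcp_pos|ft'
python3 - <<'E'
from h import *
b=snap("side","s4.png")[150:230,235:330]
cv2.imwrite('pics/c4.png',cv2.resize(b,(570,480),interpolation=2))
E
```

```text
tcp_pos: [505.7, -78.2, 33.5]
ft_force: [0.2, 0.3, 2.4]
```

View pics/c4.png

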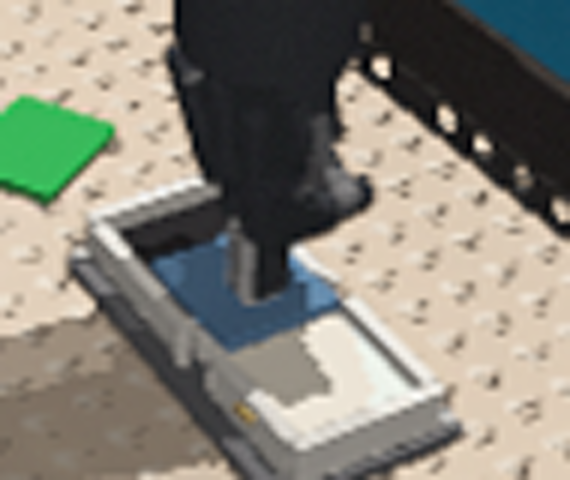

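```bash
python3 -m handwheel '1 0 0 -0.0002 0; 1 0.0001 0.001 0 0; 1 0 0.001 -0.0001 0; 1 0.0001 0.001 0 0; 1 0 0.001 -0.0001 0; 1 0 0.001 0 0; 1 0 0 0 0; 1 0 0 0 0; 1 0 0 0 0; 1 0 0 0 0' | egrep 'time|tcp_pos|ft'
```

```text
time: 20.85
tcp_pos: [505.8, -73.2, 33.1]
ft_force: [0.8, 0.1, 4.2]
```

```bash
python3 -m handwheel '1 0 0.001 0 0; 1 0.0001 0.001 0 0; 1 0 0.001 -0.0001 0; 1 0.0001 0.001 0 0; 1 0 0.001 -0.0001 0; 1 0 0 0 0; 1 0 0 0 0; 1 0 0 0 0; 1 0 0 0 0; 1 0 0 0 0' | egrep 'time|tcp_pos|ft'
```

```text
time: 22.1
tcp_pos: [505.9, -68.2, 32.8]
ft_force: [0.6, 0.5, 2.1]
```

```bash
python3 -m handwheel '1 0 0 -0.0001 0; 1 0 0 -0.0001 0; 1 0 0 -0.0001 0; 1 0.0001 0.001 0 0; 1 0 0.001 0 0; 1 0 0 0 0; 1 0 0 0 0; 1 0 0 0 0; 1 0 0 0 0; 1 0 0 0 0' | egrep 'time|tcp_pos|ft'
python3 - <<'E'
from h import *
b=snap("side","s5.png")[150:230,235:330]
cv2.imwrite('pics/c5.png',cv2.resize(b,(570,480),interpolation=2))
E
```

```text
time: 23.35
tcp_pos: [506.4, -66.3, 32.7]
ft_force: [1.8, -0.8, 1.8]
```

View pics/c5.png

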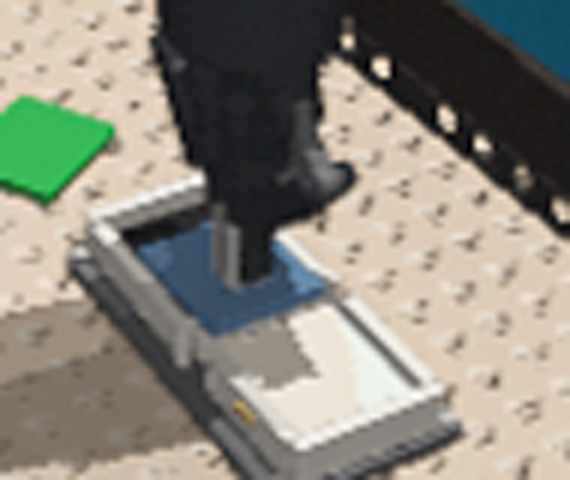

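The plate is still following, with its rear edge now at the stack's end. I'll lower to restore the load.

```bash
python3 -m handwheel '1 0 0 -0.0001 0; 1 0 0 -0.0001 0; 1 0 0 -0.0001 0; 1 0 0 0 0; 1 0 0 0 0; 1 0 0 0 0; 1 0 0 0 0; 1 0 0 0 0; 1 0 0 0 0; 1 0 0 0 0' | egrep 'time|tcp_pos|ft'
```

```text
time: 24.65
tcp_pos: [506.4, -66.5, 32.6]
ft_force: [1.2, -0.0, 4.6]
```

```bash
python3 -m handwheel '1 0 0.001 0 0; 1 0.0001 0.001 0 0; 1 0 0.001 -0.0001 0; 1 0.0001 0.001 0 0; 1 0 0.001 -0.0001 0; 1 0 0 0 0; 1 0 0 0 0; 1 0 0 0 0; 1 0 0 0 0; 1 0 0 0 0' | egrep 'time|tcp_pos|ft'
```

```text
time: 25.9
tcp_pos: [506.3, -61.6, 32.3]
ft_force: [0.3, -1.2, 5.2]
```

```bash
python3 -m handwheel '1 0 0.001 0 0; 1 0.0001 0.001 -0.0001 0; 1 0 0.001 0 0; 1 0.0001 0.001 -0.0001 0; 1 0 0.001 0 0; 1 0 0 0 0; 1 0 0 0 0; 1 0 0 0 0; 1 0 0 0 0; 1 0 0 0 0' | egrep 'time|tcp_pos|ft'
```

```text
time: 27.15
tcp_pos: [506.4, -56.6, 32.0]
ft_force: [0.8, -1.8, 4.9]
```

```bash
python3 -m handwheel '1 0 0.001 0 0; 1 0.0001 0.001 -0.0001 0; 1 0 0.001 0 0; 1 0.0001 0.001 -0.0001 0; 1 0 0.001 0 0; 1 0 0 0 0; 1 0 0 0 0; 1 0 0 0 0; 1 0 0 0 0; 1 0 0 0 0' | egrep 'time|tcp_pos|ft'
python3 - <<'E'
from h import *
b=snap("side","s6.png")[150:230,235:330]
cv2.imwrite('pics/c6.png',cv2.resize(b,(570,480),interpolation=2))
E
```

```text
time: 28.4
tcp_pos: [506.7, -51.5, 31.9]
ft_force: [-0.7, -1.1, 5.1]
```

View pics/c6.png

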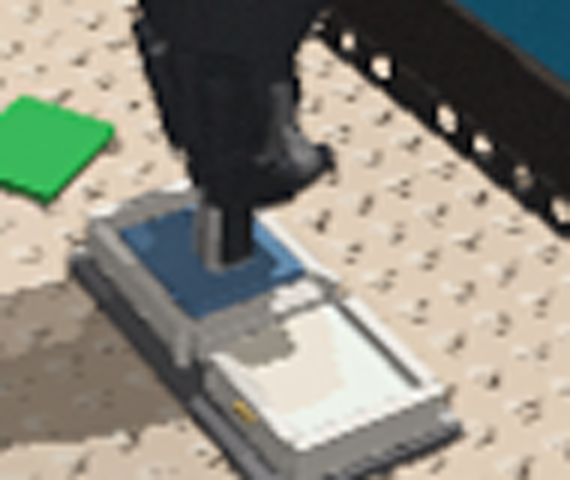

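The plate's rear edge is now near the sill's far edge, around (190–300, 280–315), with a few mm left. I'll advance in small steps.

```bash
python3 -m handwheel '1 0 0.0008 0 0; 1 0.0001 0.0008 -0.0001 0; 1 0 0.0008 0 0; 1 0.0001 0.0008 -0.0001 0; 1 0 0.0008 0 0; 1 0 0 0 0; 1 0 0 0 0; 1 0 0 0 0; 1 0 0 0 0; 1 0 0 0 0' | egrep 'time|tcp_pos|ft'
```

```text
time: 29.7
tcp_pos: [506.9, -47.5, 31.7]
ft_force: [0.8, -1.6, 5.4]
```

```bash
python3 -m handwheel '1 0 0.0005 0 0; 1 0.0001 0.0005 0 0; 1 0 0.0005 0 0; 1 0 0.0005 0 0; 1 0 0.0005 0 0; 1 0 0 0 0; 1 0 0 0 0; 1 0 0 0 0; 1 0 0 0 0; 1 0 0 0 0' | egrep 'time|tcp_pos|ft'
```

```text
time: 30.95
tcp_pos: [507.1, -44.8, 31.6]
ft_force: [0.1, 1.2, -0.8]
```

The force has gone slack, so it probably dropped in. I'll lift clear and look.

```bash
python3 -m handwheel '1 0 0 0.005 0; 1 0 0 0.02 0; 1 0 0 0.04 0; 1 0 0 0.04 0; 1 0 0 0.04 0; 1 -0.02 0.05 0.01 0; 1 -0.02 0.05 0 0; 1 -0.02 0.05 0 0; 1 -0.02 0.05 0 0; 1 -0.02 0.05 0 0' | egrep 'time|tcp_pos|ft'
python3 - <<'E'
from h import *
np.set_printoptions(precision=2,suppress=True)
a=snap("top","t7.png");b=snap("side","s7.png")
cv2.imwrite('pics/c7.png',np.vstack([cv2.resize(a[145:205,210:305],(570,360),interpolation=2)[:300],cv2.resize(b[170:240,235:330],(570,420),interpolation=2)[:300]]))
for c,im,box in(("top",a,(215,145,300,200)),("side",b,(235,165,320,240))):
  x0,y0,x1,y1=box
  m=cv2.inRange(cv2.cvtColor(im,cv2.COLOR_BGR2HSV),(95,80,80),(125,255,255)); mm=np.zeros_like(m);mm[y0:y1,x0:x1]=m[y0:y1,x0:x1]
  k=max(cv2.findContours(mm,0,1)[0],key=cv2.contourArea)
  print(c,cv2.minAreaRect(np.array([ray(c,p,29.5)[:2] for p in k[:,0].astype(float)],np.float32)))
E
```

```text
time: 32.2
tcp_pos: [406.3, 206.7, 187.1]
ft_force: [0.9, 1.1, -0.4]
top ((506.0706787109375, -35.518863677978516), (62.11209487915039, 55.387325286865234), 86.9595947265625)
side ((508.8662414550781, -37.33014678955078), (65.57373046875, 55.055728912353516), 87.92436981201172)
```

View pics/c7.png

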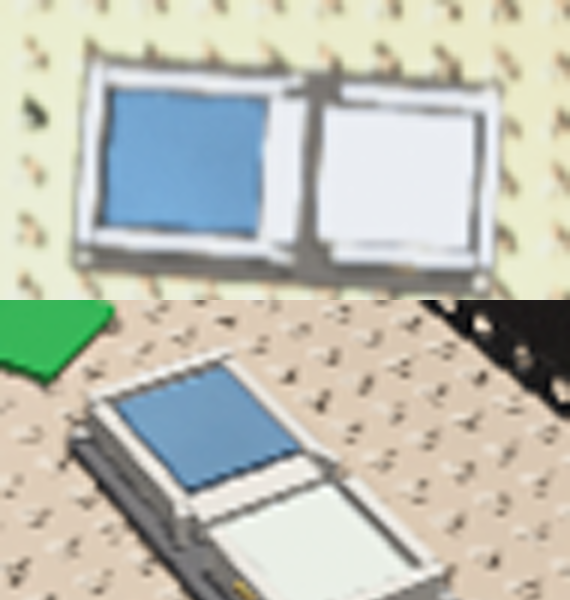

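The blue plate fills the nest in both views, and the white plate lies where it was. Before handing in, I'll check its height by touch near the rear edge. If the rear still sat on the sill, contact would come at about 32 mm; lying flat, at 29.5 mm.

```bash
python3 -m handwheel '1 0.02 -0.052 0 0; 1 0.02 -0.052 0 0; 1 0.02 -0.052 -0.01 0; 1 0.02 -0.052 -0.02 0; 1 0.02 -0.052 -0.03 0; 1 0 0 -0.04 0; 1 0 0 -0.03 0; 1 0 0 -0.015 0; 1 0 0 -0.005 0; 1 0 0 0 0' | egrep 'time|tcp_pos|ft'
```

```text
time: 33.55
tcp_pos: [507.3, -54.3, 37.6]
ft_force: [-0.1, 0.5, 0.3]
```

```bash
python3 -m handwheel '1 0 0 -0.001 0; 1 0 0 -0.001 0; 1 0 0 -0.001 0; 1 0 0 -0.001 0; 1 0 0 -0.001 0; 1 0 0 -0.0005 0; 1 0 0 -0.0005 0; 1 0 0 0 0; 1 0 0 0 0; 1 0 0 0 0' | egrep 'time|tcp_pos|ft'
```

```text
time: 34.8
tcp_pos: [506.8, -54.2, 30.9]
ft_force: [0.1, 0.6, -0.4]
```

The tip is free at 30.9 mm near the rear edge, so the plate has dropped. I'll retreat and hand in.

```bash
python3 -m handwheel '1 0 0 0.005 0; 1 0 0 0.02 0; 1 0 0 0.04 0; 1 0 0 0.04 0; 1 0 0 0.04 0; 1 -0.02 0.05 0.01 0; 1 -0.02 0.05 0 0; 1 -0.02 0.05 0 0; 1 0 0 0 0; 1 0 0 0 0' | egrep 'time|tcp_pos|ft'
python3 -c "from plant import *; print(job_done())"
```

```text
time: 36.05
tcp_pos: [447.1, 95.8, 186.3]
ft_force: [-0.4, -0.7, -0.3]
the job is handed in; nothing more can be done
None
```

I slid the blue plate off the stack, over the sill and into the nest, and handed the job in at about 36 s. I pressed with shut fingertips; readings taken at the end of each move stayed between about 2 and 6.3 N until the force went slack as the plate dropped in.

**Last checks:**
- **Plate in the nest:** both cameras show it filling the nest. The centre estimates differ by about 3 mm: (506,-36) from the top and (509,-37) from the side. The side view measured the plate 1.6 mm too long, which I put down to edge shading.
- **Lying flat:** the fingertip met nothing at 30.9 mm near the plate's rear edge. It would have touched at about 32 mm if the rear still sat on the sill. I did not probe further down to the expected 29.5 mm.
- **White plates:** the upper one lies where it was in both views. The bottom one is hidden beneath it, so I could not see it.
- **Other things on the table:** the arm never went near them, and the robot is touching nothing. I did not compare before and after pictures of them.

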